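# Plug in the handle and turn the sweet dish

## Robot

A 6-joint arm with a two-finger parallel gripper is mounted at the origin on a cart in front of the work surface, level with it; the furniture and walls round the work are solid. World frame = base frame: x ahead of the robot, y to its left, z up, the work surface at z = 0. Lengths are in m, angles in degrees, forces in N, time in s.
With the tool pointing down it reaches from about 0.25 to 0.725 m from the base axis. Payload 9.7 kg.
Tool frame: the origin (TCP) lies between the finger pads; the fingertips stand 11 mm ahead of it and the grasp point (between the pads) lies 8 mm behind it; z points along the fingers, y is the line along which they close (so a half turn about z gives the same grasp; the last joint's range is limited). The gripper opens to 85 mm and grips with 20 to 120 N. Pads are 22 mm wide; open, the fingers measure 114 mm over their backs; the gripper's body (76 mm by 85 mm) begins 54 mm behind the grasp point. The pads swing forward as they close: fully open they stand 13 mm farther back than shut.
Start: joints at [-65.145, 4.979, 10.078, 95.1, 0, 90], TCP at [0.231, -0.499, 0.242] pointing down, gripper open.
Joint ranges: [-179.16, 179.16], [-48.56, 103.87], [-65.8, 70.77], [-126.05, 130.52], [-82.76, 87.17], [-180, 180]. Speed limits (degrees/s): [127.2, 127.2, 147.25, 180, 180, 180].

## Interface

Orientations are given as [roll, pitch, yaw] about the fixed x, y, z axes, in that order (R = Rz(yaw) Ry(pitch) Rx(roll)).
In Python, from workcell import monitor, cams, ticket gives the robot as it stands.
- The arm moves only by the tool carry_out, never from a script. Its argument "plan" is a list of rows, each an object with "travel": the shift along the world's x, y, z as a fraction of full scale, a list of three; "angular": the turn, a rotation vector about the world's x, y, z as a fraction of full scale, a list of three; "grip": the gripper's target within -1 to 1 (fully open at 1, half-way at 0, shut at -1). In form: [{"travel": [x, y, z], "angular": [ax, ay, az], "grip": grip}, ...]. A call has 1 to 8 rows; each row is the pose to reach, as a shift and turn from the pose commanded when the call began; what a row does not reach only later rows make up. Full scale, the value 1, is 300 mm for a shift and 0.5 rad for a turn. A row lasts 1/12 s, in which the tool goes at most 41.7 mm and 7.16 degrees, less where a joint would pass 70% of its speed; a pose out of reach is approached as far as the arm can. A call with a number of a shift or a turn outside -1 to 1 is refused whole. A call with a gripper value outside its range is refused whole. The fingers move at their own pace and stop on an object; "grip_force" is the grip in N (left out, the last holds). Time passes only in rows, so rows that repeat a pose let the fingers close. It gives the time, the measured TCP pose, the force, the opening and the grip force at its end, in the units of the state.
- monitor.get_obs(): the state, without advancing time (a new reading comes with each control period).
- cams.camera(name): name is "side" or "top"; returns a dict with "frame" (420x560x3 uint8, red, green, blue), "mtx" (3x3 intrinsics, pixels), "view" (4x4, takes a point from world to camera coordinates). Camera axes: x right, y up, looking along -z (the intrinsics and any distortion apply to the point x, -y, -z); pixel columns grow to the right and rows downward; lengths in m; the calibration is good to about 2 mm. A picture is of the moment at which its call begins. There is no depth.
- ticket.job_done(): hands the job in; it is judged then, once.
The state is a dict: "time": time; "q": joint angles; "qd": joint speeds; "joint_efforts": joint torques, N m; "ee_pos": TCP position; "tcp_rot": TCP orientation; "wrist_force": force on the tool from outside, world axes, zero at the start; "torque": the same for the moment, N m; "opening": finger opening in m; "grasp_force": force on a finger pad.
Only numpy, scipy, OpenCV 4.12 (cv2) and the standard library are available. Lean on these libraries where they do the work, as an engineer would, in place of code of your own. Each camera call takes 0.05 s, during which the arm holds its last target. There are 200 camera calls.

## Task

Push the loose wooden handle's square plug fully home, until its shoulder meets the socket, into the square socket of the small white footed dish while the dish sits in its wooden stand. Then, carrying the dish by that handle alone, lift it straight up at least 10 cm clear of where it sat, and only then turn it a quarter turn (either way) about the vertical, keeping it level so that the loose gold ball (a foil-wrapped sweet) stays in the middle of the dish. Finish holding it still up there by the handle, put nothing down, and leave the other things on the worktop where they are.

Things in the scene. Friction and masses are not known exactly. Their poses are not given: they have to be found in the camera images.
- stand: fixed wooden stand for the dish. Origin at the centre of its underside; x points as the socket arm does (to the robot's left, up to 30 degrees nearer the robot). Base 104 mm across, 20 mm thick, with a 56 mm wide tab out to x = 74; on it a ring of blocks 14 mm high round the foot (2 mm play), open to +x, and two 12 mm high cheeks (y = +-14.5 to 24.5, x = 34 to 70) beside the socket arm
- dish: small white footed dish, loose, about 150 g. Origin at the centre of the foot's underside, z up. Foot 60 mm across, 26 high; dished top 128 across, rim 46 high, floor a gentle 7 degree cone, steeper beyond 40 mm radius. Below the rim a steel socket arm, 26 mm wide, z = 0 to 26, runs along +x to its open end at x = 84. Seated, the origin is 20 mm above the worktop
- socket_mouth (a point): centre of the square socket's open end, 84 mm from the dish's axis, 13 mm above its foot (33 mm above the worktop when seated); axes as the dish's: opens to +x, push the plug in along -x. Hole 16 x 16 mm, 55 deep, flared to 22 mm over its last 7.5 mm. With 1 mm play round the plug, the lifted dish hangs from the handle by its own weight and droops 2 to 5 degrees
- dish_middle (a point): lowest point of the dish's floor, on the dish's axis, 32 mm above the foot's underside
- ball_center (a point): centre of the loose gold ball, 26 mm across, about 20 g, lying in the middle of the dish; it rolls if the dish is tilted more than about 7 degrees or jerked
- handle: loose handle lying on the worktop, about 50 g. Origin at the centre of its underside, z up, x towards the plug. Dark wooden grip 20 mm wide, 24 high, from x = -45 to 30; from that shoulder a steel plug 14 x 14 mm, axis 12 mm above the underside, runs to a round nose at x = 76. Grip the wood across its width from above
- plug_tip (a point): end of the handle's round nose, 75.8 mm from the handle's origin along +x, 12 mm above its underside
- seat (a point): where the dish's origin belongs in the stand: centre of the top of the stand's base, 20 mm above the worktop
- kitchen_roll: upright white kitchen roll, 116x118x230 mm, a bystander; origin at the centre of its underside
- tea_box: dark wooden open-topped box, 109x88x60 mm, a bystander; origin at the centre of its underside
- pink_mug: pink and cream mug, 88x116x90 mm, a bystander; origin at the centre of its underside
- spice_jar: small glass spice jar with black and green label and black cap, 45x45x105 mm, a bystander; origin at the centre of its underside
- match_box: small yellow and brown matchbox, 36x53x15 mm, a bystander; origin at the centre of its underside
- scoop: small steel coffee scoop with a long thin handle, lying flat, 41x136x20 mm, a bystander; origin at the centre of its underside

How it is judged:
By the outcome, as a careful person would: the job done as asked, in the order asked, and still so for the second after the job is handed in, while the arm keeps its last pose, push and grip.
It also fails if it takes over 58 s, if anything falls off the work surface, if the arm or the gripper's body presses on something with over 40 N, if the wrist force passes 120 N, or if a joint passes its speed limit or range.

## Working session

There is one attempt and no reset: what is moved stays moved. The work goes in short steps, Python scripts to look and compute and a tool call to move; the robot and the scene stay as the last step left them, time stands still between calls to the robot, and variables do not carry over. Pictures are saved under pics/ and viewed, at most 10 in all, crops included, and the job is handed in when it is done.

Besides the shell and the picture viewer there is one more tool, called as name(argument=value, ...), one argument or row to a line, values as JSON. carry_out: Moves the arm, as the interface text tells. Its arguments: {"type":"object","properties":{"plan":{"type":"array","items":{"type":"object","properties":{"travel":{"type":"array","items":{"type":"number"}},"angular":{"type":"array","items":{"type":"number"}},"grip":{"type":"number"}}}},"grip_force":{"type":"number"}},"required":["plan"]}

```bash
mkdir -p pics
cat > h.py <<'E'
import numpy as np, cv2
from workcell import monitor, cams, ticket
def grab(name,fn=None):
    c=cams.camera(name); 
    if fn: cv2.imwrite('pics/'+fn,c['frame'][:,:,::-1])
    np.savez('%s.npz'%name,**{k:v for k,v in c.items()})
    return c
def load(name): return np.load('%s.npz'%name)
def ray(c,uv):
    d=np.linalg.inv(c['mtx'])@[uv[0],uv[1],1]; R=c['view'][:3,:3]; t=c['view'][:3,3]
    return -R.T@t, R.T@(d*[1,-1,-1])
def onz(c,uv,z):
    o,d=ray(c,uv); return (o+d*(z-o[2])/d[2])
def proj(c,p):
    q=c['view'][:3,:3]@np.asarray(p)+c['view'][:3,3]; q=c['mtx']@(q*[1,-1,-1]); return q[:2]/q[2]
E
python3 - <<'E'
from h import *
for n in('side','top'):
    c=grab(n,n+'0.png'); print([ (k,np.shape(v)) for k,v in c.items()],c['mtx'].round(1).tolist(), ray(c,(280,210))[0].round(3))
o=monitor.get_obs(); print(o)
E
```

```text
[('frame', (420, 560, 3)), ('mtx', (3, 3)), ('view', (4, 4))] [[382.1, 0.0, 280.6], [0.0, 382.1, 208.6], [0.0, 0.0, 1.0]] [-0.271  1.091  0.719]
[('frame', (420, 560, 3)), ('mtx', (3, 3)), ('view', (4, 4))] [[454.3, 0.0, 275.8], [0.0, 454.3, 218.1], [0.0, 0.0, 1.0]] [2.530e-01 1.000e-03 1.547e+00]
{'time': 0.1, 'q': array([-6.51467219e+01,  5.00565380e+00,  1.00397037e+01,  9.50991127e+01,
       -3.67916375e-04,  9.00012914e+01]), 'qd': array([-0.0782364 , -0.05173772,  0.04099791, -0.06724033, -0.09311674,
        0.02629357]), 'joint_efforts': array([-1.95850821e-04, -5.21562946e+01,  4.65652227e+01,  1.60394318e-02,
        5.40593021e-06, -2.99332510e-05]), 'ee_pos': array([ 0.23108202, -0.49889264,  0.24168233]), 'tcp_rot': array([-1.79934937e+02,  3.69382596e-04,  2.48519871e+01]), 'wrist_force': array([-0.12270441, -0.39266438,  0.2226946 ]), 'torque': array([ 0.02895312, -0.0090566 , -0.02101909]), 'grasp_force': 0.0, 'opening': 0.08538095336805072}
```

View pics/top0.png

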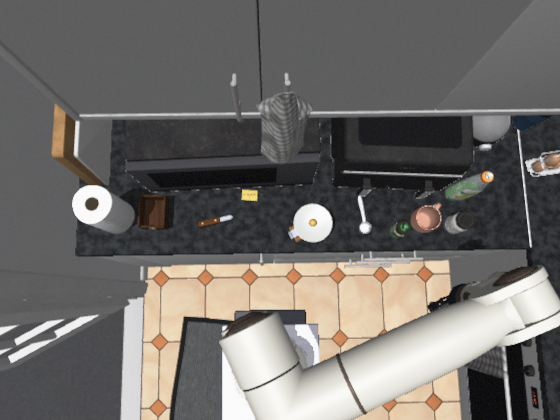

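View pics/side0.png

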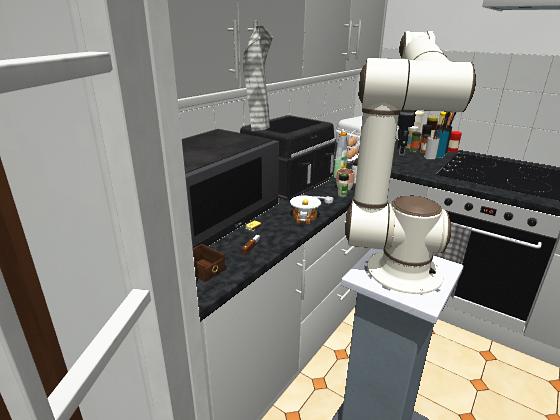

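Top view: handle near (215,220) with its plug to the right, dish near (313,223), socket arm towards (293,237). Side view: dish near (305,203), handle near (250,243).

Run:
```python
from h import *
c=load('top'); f=c['frame']; hsv=cv2.cvtColor(f,cv2.COLOR_RGB2HSV)
print(c['view'].round(3))
cv2.imwrite('pics/crop1.png',cv2.resize(f[180:260,180:350],None,fx=4.7,fy=4.7,interpolation=cv2.INTER_CUBIC)[:,:,::-1])
s=load('side')['frame']
cv2.imwrite('pics/crop2.png',cv2.resize(s[185:275,225:345],None,fx=6,fy=6,interpolation=cv2.INTER_CUBIC)[:,:,::-1])
for uv in [(215,220),(313,223),(293,237)]: print(uv,onz(c,uv,.03).round(3))
```

```text
[[-0.017 -1.     0.014 -0.016]
 [ 0.987 -0.015  0.162 -0.501]
 [-0.162  0.017  0.987 -1.485]
 [ 0.     0.     0.     1.   ]]
(215, 220) [0.499 0.181 0.03 ]
(313, 223) [ 0.484 -0.15   0.03 ]
(293, 237) [ 0.437 -0.081  0.03 ]
```

View pics/crop1.png

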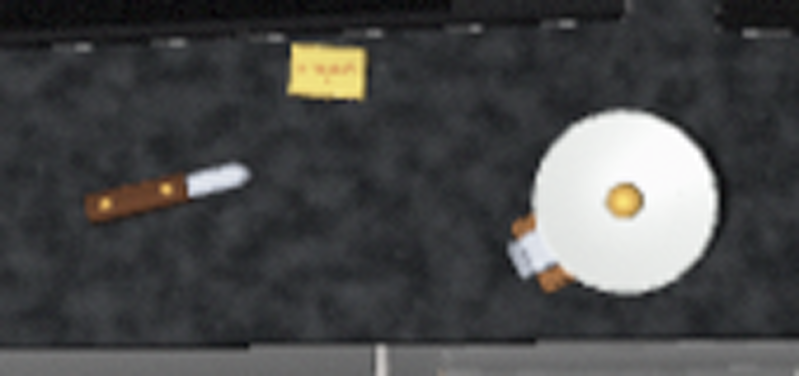

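View pics/crop2.png

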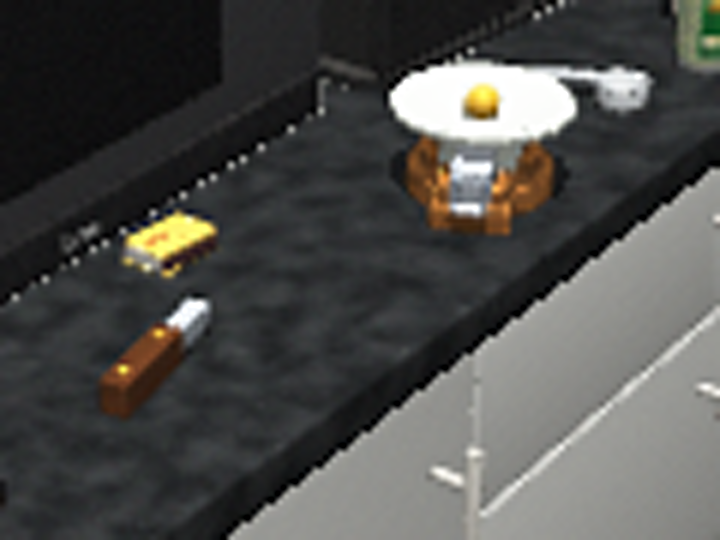

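```bash
cat > m.py <<'E'
from h import *
def comps(m,f):
    n,l,st,ce=cv2.connectedComponentsWithStats(m.astype(np.uint8)); return [(i,st[i],ce[i],l) for i in range(1,n) if st[i][4]>8]
def upmask(c,x0,x1,y0,y1,k=8):
    r=cv2.resize(c['frame'][y0:y1,x0:x1],None,fx=k,fy=k,interpolation=cv2.INTER_CUBIC)
    return r, lambda p:((np.asarray(p,float)+.5)/k-.5+[x0,y0])
E
python3 - <<'E'
from m import *
c=load('top')
# dish
r,back=upmask(c,270,350,190,260)
h=cv2.cvtColor(r,cv2.COLOR_RGB2HSV)
w=(h[...,2]>150)&(h[...,1]<40)
w=cv2.morphologyEx(w.astype(np.uint8),cv2.MORPH_OPEN,np.ones((61,61)))
cn=max(cv2.findContours(w,0,1)[0],key=cv2.contourArea); hull=cv2.convexHull(cn)
e=cv2.fitEllipse(hull); print('dish',back(e[0]),np.array(e[1])/8, D:=onz(c,back(e[0]),.066))
g=(h[...,1]>110)&(h[...,0]>15)&(h[...,0]<32)&(h[...,2]>120)
for i,s,ce,l in comps(g,0): 
  if s[4]>200: print('gold',s[4],back(ce),onz(c,back(ce),.065).round(4))
steel=(h[...,2]>110)&(h[...,1]<70)
circ=np.zeros_like(w); cv2.circle(circ,tuple(map(int,e[0])),int(max(e[1])/2+8),1,-1)
steel&=circ==0
br=(h[...,1]>110)&(h[...,0]<20)&(h[...,2]>60)&(circ==0)
for nm,m,z in(('steel',steel,.046),('cheek',br,.032)):
  for i,s,ce,l in comps(m,0):
    if s[4]>300:
      pc=onz(c,back(ce),z); print(nm,s[4],back(ce).round(2),pc.round(4),'ang',np.degrees(np.arctan2(*(pc-D)[[1,0]])), cv2.minAreaRect(np.argwhere(l==i)[:,::-1].astype(np.float32)))
# handle
r,back=upmask(c,190,240,205,235)
h=cv2.cvtColor(r,cv2.COLOR_RGB2HSV)
b=(h[...,1]>100)&(h[...,2]>55)&((h[...,0]<25)); st=(h[...,2]>120)&(h[...,1]<70)
for nm,m,z in(('grip',b,.024),('plug',st,.019)):
  for i,s,ce,l in comps(m,0):
    if s[4]>500:
      R=cv2.minAreaRect(np.argwhere(l==i)[:,::-1].astype(np.float32)); B=[onz(c,back(p),z)[:2].round(4).tolist() for p in cv2.boxPoints(R)]
      print(nm,onz(c,back(ce),z).round(4),np.array(R[1])/8,B)
E
```

```text
dish [312.01686859 222.84519958] [38.71398163 40.22496033] [ 0.47865997 -0.14327321  0.066     ]
gold 2195 [312.49330866 222.21363895] [ 0.4809 -0.145   0.065 ]
steel 2916 [291.47 234.25] [ 0.4443 -0.0755  0.046 ] ang 116.89846753433056 ((174.70187377929688, 357.6416015625), (73.42967987060547, 47.282527923583984), 60.86570739746094)
steel 15051 [305.94 254.9 ] [ 0.3748 -0.1219  0.046 ] ang 168.34918575444996 ((320.0163269042969, 527.3211059570312), (49.52095413208008, 639.1402587890625), 87.78034210205078)
steel 2265 [336.8  258.57] [ 0.361  -0.2237  0.046 ] ang -145.64947624837126 ((534.5, 548.5), (21.0, 175.0), 90.0)
steel 2138 [303.74 258.96] [ 0.3615 -0.1142  0.046 ] ang 166.07982583427383 ((281.5, 553.0), (12.0, 267.0), 90.0)
cheek 552 [290.03 227.89] [ 0.4678 -0.0719  0.032 ] ang 98.6820735777018 ((163.42837524414062, 306.90985107421875), (28.532451629638672, 24.87576675415039), 78.11134338378906)
cheek 1005 [296.51 239.49] [ 0.4281 -0.0928  0.032 ] ang 135.03178048110505 ((217.16558837890625, 397.6369323730469), (35.43505859375, 36.711997985839844), 61.38954162597656)
grip [0.4939 0.2036 0.024 ] [ 6.31877232 21.78496361] [[0.4966, 0.2418], [0.5123, 0.1701], [0.4911, 0.1652], [0.4755, 0.2368]]
plug [0.5078 0.1464 0.019 ] [ 5.07276297 13.6648016 ] [[0.5114, 0.1705], [0.5218, 0.1253], [0.5048, 0.1213], [0.4943, 0.1663]]
```

carry_out(
  plan=[
    {"travel": [0.1, 0.26, 0], "angular": [0, 0, 0.3], "grip": 1},
    {"travel": [0.2, 0.52, 0], "angular": [0, 0, 0.6], "grip": 1},
    {"travel": [0.294, 0.773, 0], "angular": [0, 0, 0.906], "grip": 1},
    {"travel": [0.294, 0.773, 0], "angular": [0, 0, 0.906], "grip": 1},
    {"travel": [0.294, 0.773, 0], "angular": [0, 0, 0.906], "grip": 1},
    {"travel": [0.294, 0.773, 0], "angular": [0, 0, 0.906], "grip": 1},
    {"travel": [0.294, 0.773, 0], "angular": [0, 0, 0.906], "grip": 1},
    {"travel": [0.294, 0.773, 0], "angular": [0, 0, 0.906], "grip": 1},
  ],
)

```text
time: 0.77
ee_pos: [0.32, -0.2656, 0.2424]
tcp_rot: [180.0, 0.0, 51.0]
wrist_force: [0.0, -0.4, -0.0]
opening: 0.0854
grasp_force: 0.0
```

carry_out(
  plan=[
    {"travel": [0.294, 0.773, 0], "angular": [0, 0, 0.906], "grip": 1},
    {"travel": [0.294, 0.773, 0], "angular": [0, 0, 0.906], "grip": 1},
    {"travel": [0.294, 0.773, 0], "angular": [0, 0, 0.906], "grip": 1},
    {"travel": [0.294, 0.773, 0], "angular": [0, 0, 0.906], "grip": 1},
    {"travel": [0.294, 0.773, 0], "angular": [0, 0, 0.906], "grip": 1},
    {"travel": [0.294, 0.773, 0], "angular": [0, 0, 0.906], "grip": 1},
    {"travel": [0.294, 0.773, 0], "angular": [0, 0, 0.906], "grip": 1},
    {"travel": [0.294, 0.773, 0], "angular": [0, 0, 0.906], "grip": 1},
  ],
)

```text
time: 1.43
ee_pos: [0.4081, -0.0345, 0.2417]
tcp_rot: [-179.9, 0.0, 77.0]
wrist_force: [-1.2, -0.2, -0.1]
opening: 0.0852
grasp_force: 0.0
```

```bash
python3 -c "
from h import *
o=monitor.get_obs(); print(o['time'],o['q'].round(2),o['ee_pos'],o['tcp_rot'])"
```

```text
1.4333 [-4.820e+00 -1.401e+01 -7.750e+00  9.632e+01 -2.000e-02  9.823e+01] [ 0.40813792 -0.0344661   0.24172079] [-1.79932979e+02  2.50725648e-02  7.69519683e+01]
```

carry_out(
  plan=[
    {"travel": [0.294, 0.769, -0.45], "angular": [0, 0, 0.899], "grip": 1},
    {"travel": [0.294, 0.769, -0.45], "angular": [0, 0, 0.899], "grip": 1},
    {"travel": [0.294, 0.769, -0.45], "angular": [0, 0, 0.899], "grip": 1},
    {"travel": [0.294, 0.769, -0.45], "angular": [0, 0, 0.899], "grip": 1},
    {"travel": [0.294, 0.769, -0.45], "angular": [0, 0, 0.899], "grip": 1},
    {"travel": [0.294, 0.769, -0.45], "angular": [0, 0, 0.899], "grip": 1},
    {"travel": [0.294, 0.769, -0.45], "angular": [0, 0, 0.899], "grip": 1},
    {"travel": [0.294, 0.769, -0.45], "angular": [0, 0, 0.899], "grip": 0.3},
  ],
)

```text
time: 2.1
ee_pos: [0.4964, 0.1962, 0.1029]
tcp_rot: [-179.7, 0.0, 102.5]
wrist_force: [-0.5, -0.7, -0.6]
opening: 0.0757
grasp_force: 0.0
```

```bash
python3 -c "
from m import *
o=monitor.get_obs(); print(o['time'],o['ee_pos'],o['tcp_rot'])
c=grab('top'); s=grab('side')
a=cv2.resize(c['frame'][180:260,180:350],None,fx=4.5,fy=4.5,interpolation=2); b=cv2.resize(s['frame'][180:275,220:350],None,fx=2.4,fy=2.4,interpolation=2)
im=np.zeros((a.shape[0]+b.shape[0],a.shape[1],3),np.uint8); im[:a.shape[0]]=a; im[a.shape[0]:,:b.shape[1]]=b
cv2.imwrite('pics/p3.png',im[:,:,::-1])"
```

```text
2.1 [0.49637905 0.1961574  0.10288756] [-1.79729511e+02  1.85702061e-02  1.02512284e+02]
```

View pics/p3.png

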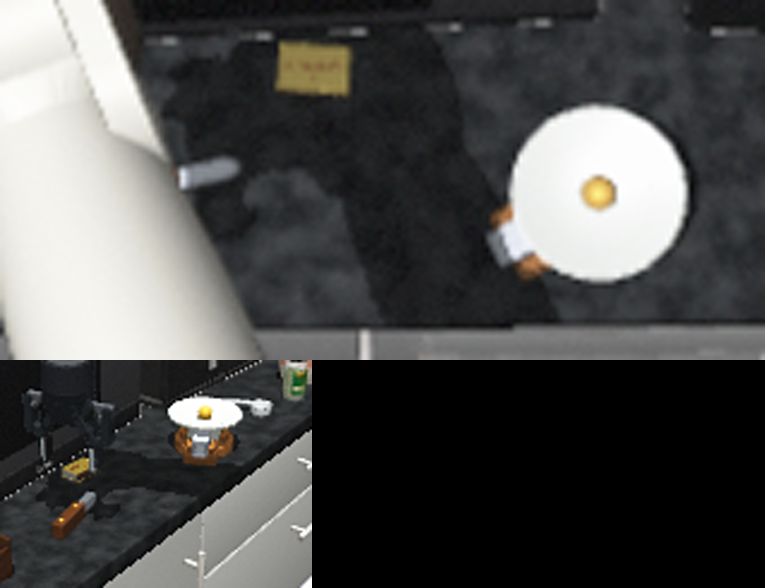

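Handle under the gripper (plug tip at about (240,168) in the crop), dish unmoved. Descend and grip.

carry_out(
  plan=[
    {"travel": [0, 0, -0.12], "angular": [0, 0, 0], "grip": 0.3},
    {"travel": [0, 0, -0.22], "angular": [0, 0, 0], "grip": 0.3},
    {"travel": [0, 0, -0.28], "angular": [0, 0, 0], "grip": 0.3},
    {"travel": [0, 0, -0.293], "angular": [0, 0, 0], "grip": 0.1},
    {"travel": [0, 0, -0.293], "angular": [0, 0, 0], "grip": -0.2},
    {"travel": [0, 0, -0.293], "angular": [0, 0, 0], "grip": -1},
    {"travel": [0, 0, -0.293], "angular": [0, 0, 0], "grip": -1},
    {"travel": [0, 0, -0.293], "angular": [0, 0, 0], "grip": -1},
  ],
  grip_force=80,
)

```text
time: 2.87
ee_pos: [0.4972, 0.1953, 0.0217]
tcp_rot: [179.8, 0.0, 102.5]
wrist_force: [-0.4, -2.7, 7.7]
opening: 0.0176
grasp_force: 81.2
```

carry_out(
  plan=[
    {"travel": [0, 0, 0], "angular": [0, 0, 0], "grip": -1},
    {"travel": [0, 0, 0], "angular": [0, 0, 0], "grip": -1},
    {"travel": [0, 0, 0], "angular": [0, 0, 0], "grip": -1},
    {"travel": [0, 0, 0], "angular": [0, 0, 0], "grip": -1},
    {"travel": [0, 0, 0], "angular": [0, 0, 0], "grip": -1},
    {"travel": [0, 0, 0], "angular": [0, 0, 0], "grip": -1},
  ],
)

```text
time: 3.37
ee_pos: [0.4972, 0.1953, 0.0217]
tcp_rot: [179.8, 0.0, 102.5]
wrist_force: [-0.2, -3.9, 8.5]
opening: 0.0176
grasp_force: 81.2
```

carry_out(
  plan=[
    {"travel": [0, 0, 0.04], "angular": [0, 0, 0], "grip": -1},
    {"travel": [0, 0, 0.1], "angular": [0, 0, 0], "grip": -1},
    {"travel": [0, 0, 0.2], "angular": [0, 0, 0], "grip": -1},
    {"travel": [0, 0, 0.25], "angular": [0, 0, 0], "grip": -1},
    {"travel": [0, 0, 0.25], "angular": [0, 0, 0], "grip": -1},
    {"travel": [0, 0, 0.25], "angular": [0, 0, 0], "grip": -1},
  ],
)

```text
time: 3.87
ee_pos: [0.4965, 0.1958, 0.0962]
tcp_rot: [179.8, -0.0, 102.5]
wrist_force: [0.1, 0.1, -1.4]
opening: 0.0181
grasp_force: 80.2
```

```bash
python3 -c "
from m import *
o=monitor.get_obs(); print(o['time'],o['ee_pos'],o['tcp_rot'],o['wrist_force'],o['torque'],o['opening'])
c=grab('top'); s=grab('side')
a=cv2.resize(s['frame'][185:265,215:315],None,fx=7,fy=7,interpolation=2)
cv2.imwrite('pics/p4.png',a[:,:,::-1])"
```

```text
3.8667 [0.49653147 0.19584596 0.09622355] [ 1.79831686e+02 -3.81915532e-02  1.02528768e+02] [ 0.10556052  0.05647779 -1.39749605] [ 0.06400147  0.05748657 -0.03083342] 0.018064140416985383
```

View pics/p4.png

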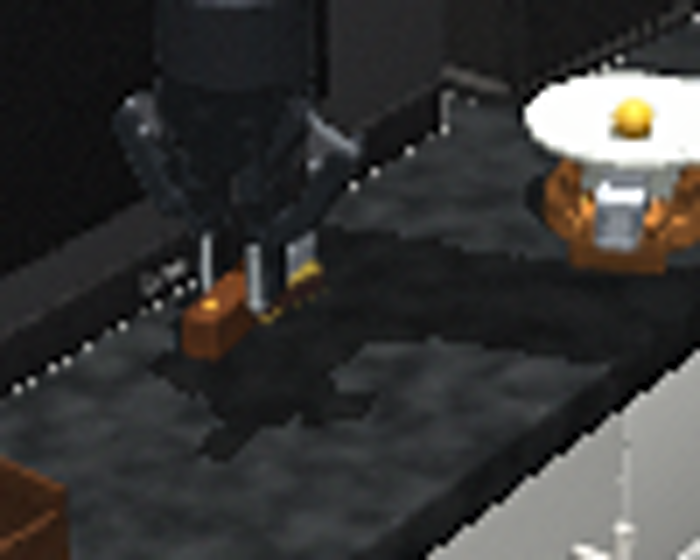

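Handle is held squarely by its wood (about (240,300) in the crop). Move to in front of the socket.

carry_out(
  plan=[
    {"travel": [-0.08, -0.12, 0], "angular": [0, 0, 0.12], "grip": -1},
    {"travel": [-0.16, -0.24, 0], "angular": [0, 0, 0.24], "grip": -1},
    {"travel": [-0.24, -0.36, 0], "angular": [0, 0, 0.36], "grip": -1},
    {"travel": [-0.3, -0.48, 0], "angular": [0, 0, 0.48], "grip": -1},
    {"travel": [-0.331, -0.57, 0], "angular": [0, 0, 0.524], "grip": -1},
    {"travel": [-0.331, -0.607, 0], "angular": [0, 0, 0.524], "grip": -1},
    {"travel": [-0.331, -0.607, -0.1], "angular": [0, 0, 0.524], "grip": -1},
    {"travel": [-0.331, -0.607, -0.1], "angular": [0, 0, 0.524], "grip": -1},
  ],
)

```text
time: 4.63
ee_pos: [0.3939, 0.0125, 0.0601]
tcp_rot: [-179.7, -0.1, 117.4]
wrist_force: [-0.6, -0.1, -2.6]
opening: 0.0179
grasp_force: 80.2
```

```bash
python3 -c "
from m import *
o=monitor.get_obs(); print(o['time'],o['ee_pos'],o['tcp_rot'],o['wrist_force'],o['torque'],o['opening'])
c=grab('top'); s=grab('side')
a=cv2.resize(c['frame'][195:260,255:345],None,fx=4,fy=4,interpolation=2); b=cv2.resize(s['frame'][180:250,265:355],None,fx=8,fy=8,interpolation=2)
print(a.shape,b.shape)
cv2.imwrite('pics/p5.png',a[:,:,::-1]);cv2.imwrite('pics/p6.png',b[:,:,::-1])
"
```

```text
4.6333 [0.39391118 0.0124929  0.06009309] [-1.79705821e+02 -1.46317826e-01  1.17417225e+02] [-0.56382434 -0.1040462  -2.64416881] [ 0.01209086  0.08429367 -0.01924371] 0.01786733397110545
(260, 360, 3) (560, 720, 3)
```

View pics/p5.png

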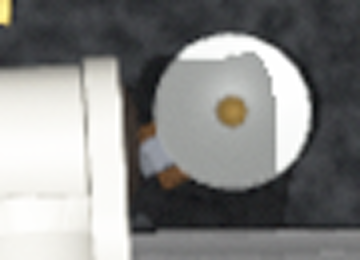

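View pics/p6.png

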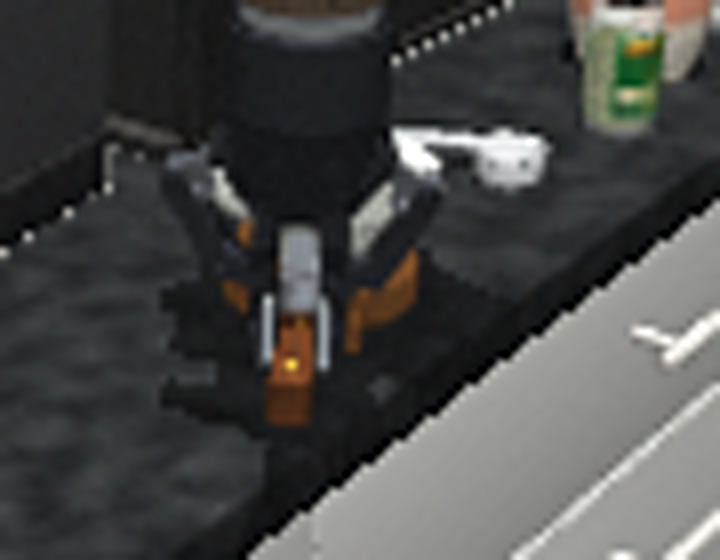

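Top view: socket arm end near (155,155) in the crop, gripper beside it; side view: handle pointing at the socket, plug at about (300,260). Now a numeric cross-check of the mouth with the first side picture.

Run:
```python
from m import *
for n in ('side','top'):
    c=dict(load(n)); c['frame']=cv2.imread(f'pics/{n}0.png')[:,:,::-1]
    D=np.array([.480,-.1443,.020])
    for a in (115,117.5,120):
        t=np.radians(a); d=np.array([np.cos(t),np.sin(t),0]); l=np.array([-d[1],d[0],0])
        print(n,a,'face corners',[proj(c,D+.084*d+s*.013*l+[0,0,z]).round(1).tolist() for z in(.026,0) for s in(1,-1)])
    print('dish rim centre',proj(c,D+[0,0,.046]).round(2))
    x0,y0,x1,y1=(294,208,314,224) if n=='side' else (284,224,304,244)
    g=c['frame'][y0:y1,x0:x1].astype(int)
    print('cols',x0,'rows',y0); 
    sat=g.max(2)-g.min(2); v=g.max(2)
    for i in range(len(g)): print(y0+i,' '.join(('%3d'%v[i,j] if sat[i,j]<45 else ' bb') for j in range(x1-x0)))
c=dict(load('side')); f=cv2.imread('pics/side0.png')[:,:,::-1]; h=cv2.cvtColor(np.ascontiguousarray(f[190:215,280:330]),cv2.COLOR_RGB2HSV)
w=((h[...,2]>190)&(h[...,1]<40)); p=np.argwhere(w); print('side white extents',p.min(0)+[190,280],p.max(0)+[190,280], 'pred',[proj(c,np.array([.48,-.1443,.066])+.064*np.array([np.cos(t),np.sin(t),0])).round(1).tolist() for t in np.arange(0,6.28,.785)])
g=(h[...,1]>110)&(h[...,0]>15)&(h[...,0]<35); p=np.argwhere(g)[:,::-1]+[280,190]; print('ball',p.mean(0),proj(c,[.48,-.1443,.065]))
```

```text
side 115 face corners [[305.6, 214.9], [299.2, 214.3], [305.4, 220.8], [298.9, 220.1]]
side 117.5 face corners [[306.6, 214.9], [300.1, 214.4], [306.3, 220.8], [299.8, 220.3]]
side 120 face corners [[307.5, 214.9], [301.0, 214.6], [307.2, 220.8], [300.7, 220.4]]
dish rim centre [305.33 201.48]
cols 294 rows 208
208  47  bb  bb  78 105 127 141 142 153 203 201 198 198 193 195 205 155 152 145 126
209  bb  bb  bb  bb  92 114 113 125 127 139 126 127 131 131 125 134 121 120  72  bb
210  bb  bb  bb  bb 108 115 115 134 134 136 136 136 137 109 126 128 127 126  bb  bb
211  bb  bb  bb  bb 113 115 148 253 142 129 132 135 135 115 129 131 129 105  bb  bb
212  bb  bb  bb  bb  99  bb 228 253 247 247 248 249 255 119 126 130 131  90  bb  bb
213  bb  bb  bb  bb  bb  bb 186 237 249 250 250 255 244  93  bb  bb 119  bb  bb  bb
214  bb  bb  bb  bb  bb  bb 202 225 181 182 162 197 145  62  bb  bb  bb  bb  bb  bb
215  bb  bb  bb  bb  bb  bb 123 151 161 160 181 162 154  bb  bb  bb  bb  bb  bb  bb
216  bb  bb  bb  bb  bb  bb 122 103 142 140 146 120 128  bb  bb  bb  bb  bb  bb  bb
217  bb  bb  bb  bb  bb  bb 126
[... 2068 characters left out ...]
46 101 178 144  92 112  bb  bb  bb  bb  bb  bb 204 206 226
239  44  43  45  46  52  52  50  89  69  49  88  bb  bb  bb  bb  bb  bb  bb 129 186
240  45  43  51  52  53  58  59  59  56  53  52  bb  bb  bb  bb  bb  80  52  46  49
241  48  48  53  54  56  56  59  53  55  55  50  85  bb  bb  95  61  53  52  52  53
242  52  55  57  53  57  56  59  61  59  55  51  53  64  54  48  53  52  53  51  54
243  56  60  63  58  55  60  57  61  60  60  59  55  49  48  48  48  48  49  45  47
side white extents [196 290] [214 329] pred [[292.5, 197.7], [290.1, 202.3], [296.8, 206.7], [308.8, 208.1], [318.7, 205.5], [320.3, 200.7], [313.4, 196.6], [302.1, 195.4]]
ball [304.16 202.56] [305.31532078 201.6985581 ]
```

Run:
```python
from m import *
s=load('side'); T=np.array([.3939,.0125,.0601-.0217])
t=np.radians(117.4); d=np.array([np.cos(t),np.sin(t),0]); l=np.array([-d[1],d[0],0])
print('rear face',[proj(s,T+.0462*d+k*.010*l+[0,0,z]).round(1).tolist() for z in(.024,0) for k in(1,-1)])
print('shoulder top',[proj(s,T-.0288*d+k*.010*l+[0,0,.024]).round(1).tolist() for k in(1,-1)])
print('plug tip top',[proj(s,T-.070*d+k*.007*l+[0,0,.019]).round(1).tolist() for k in(1,-1)])
g=s['frame'][206:236,294:312].astype(int); v=g.max(2); sat=v-g.min(2)
for i in range(len(g)): print(206+i,' '.join(('%3d'%v[i,j]if sat[i,j]<40 else 'b%02d'%(v[i,j]//3)) for j in range(18)))
```

```text
rear face [[303.8, 228.0], [298.3, 227.6], [303.6, 233.8], [298.1, 233.4]]
shoulder top [[305.6, 218.7], [300.4, 218.3]]
plug tip top [[305.7, 215.1], [302.1, 214.8]]
206 130 141  51  36  26  24  26  25  24  24  26  25  25  34  20  52 166 174
207  57 107  80  36  36  23  20  20  19  21  21  33  34  34  48 160 170 167
208  50 b43  78  36  33  31  65  85  93  76  47  34  34  34  41 149 132 129
209  54 b42  60  35  34  26 107 137 139 141  99  37  40  34  40 139 132 126
210  32 b24  52  36  38  27 126 147 147 149 121  39  36  35  43 139 140  69
211  65  33  27  26  21  20 130 146 146 147 120  31  26  24  43 110  90  41
212  41  48  31  24  23  33 140 144 144 147 150  33  24  25  33  67  65  44
213  35  37  27  25  34  39 116 135 144 144 151  34  22  23  39  48  40  35
214  36  36  35  34  34  35 123 132 120 113 121  37  36  23  33  35  36  38
215  64  41  36  35  31  21  82 118 142 145 123  36  44  34  35  36  35  35
216 b26 b26  32  24  51  31  80 112 146 149 117  35  31  36  37  57 b33 b24
217 b27 b28  23  33 190  67  88 135 151 152 126 112  28  30  44 b26 b31 b27
218  44 b28  23  48 1
[... 646 characters left out ...]
  33  29  31  31
227  31  31  31  30 b22 b40 b42 b46 b48 b36  38  32  29  32  34  33  32  31
228  33  33  35  34  50 b22 b24 b25 b27 b21  32  30  33  32  32  30  32  59
229  31  32  35  35  51 b21 b22 b23 b25  61  25  27  27  30  31  33  31  36
230  29  32  29  32  51 b23 b24 b24 b25  61  25  28  29  30  28  29  32  31
231  24  24  28  29  56 b24 b24 b25 b25  52  29  31  32  28  29  25  28  24
232  20  21  25  27  48 b26 b26 b27 b27  53  30  31  32  35  28  25  26  25
233  44  24  25  29  29  34  34  37  38  31  28  30  35  33  27  23  25  25
234  56  53  25  22  28  27  27  29  24  26  30  29  27  26  22  24  25  23
235  59  59  50  52  42  27  31  28  30  25  29  28  27  25  21  24  22  19
```

carry_out(
  plan=[
    {"travel": [0, 0, 0], "angular": [0, 0, 0], "grip": -1},
    {"travel": [0, 0, 0], "angular": [0, 0, 0], "grip": -1},
    {"travel": [0, 0, -0.05], "angular": [0, 0, 0], "grip": -1},
    {"travel": [0, 0, -0.05], "angular": [0, 0, 0], "grip": -1},
    {"travel": [0, 0, -0.05], "angular": [0, 0, 0], "grip": -1},
    {"travel": [0, 0, -0.05], "angular": [0, 0, 0], "grip": -1},
    {"travel": [0, 0, -0.05], "angular": [0, 0, 0], "grip": -1},
  ],
  grip_force=110,
)

```text
time: 5.32
ee_pos: [0.3969, 0.0135, 0.0502]
tcp_rot: [180.0, 0.0, 117.5]
wrist_force: [0.8, 0.6, -0.3]
opening: 0.0169
grasp_force: 112.1
```

carry_out(
  plan=[
    {"travel": [0, 0, -0.025], "angular": [0, 0, 0], "grip": -1},
    {"travel": [0.008, -0.015, -0.025], "angular": [0, 0, 0], "grip": -1},
    {"travel": [0.016, -0.03, -0.025], "angular": [0, 0, 0], "grip": -1},
    {"travel": [0.024, -0.045, -0.025], "angular": [0, 0, 0], "grip": -1},
    {"travel": [0.031, -0.06, -0.025], "angular": [0, 0, 0], "grip": -1},
    {"travel": [0.039, -0.075, -0.025], "angular": [0, 0, 0], "grip": -1},
    {"travel": [0.046, -0.089, -0.025], "angular": [0, 0, 0], "grip": -1},
    {"travel": [0.046, -0.089, -0.025], "angular": [0, 0, 0], "grip": -1},
  ],
)

```text
time: 5.98
ee_pos: [0.4107, -0.0141, 0.0419]
tcp_rot: [180.0, 0.0, 117.5]
wrist_force: [-0.2, -0.1, -0.4]
opening: 0.0167
grasp_force: 112.1
```

carry_out(
  plan=[
    {"travel": [0.005, -0.009, 0], "angular": [0, 0, 0], "grip": -1},
    {"travel": [0.009, -0.018, 0], "angular": [0, 0, 0], "grip": -1},
    {"travel": [0.014, -0.027, 0], "angular": [0, 0, 0], "grip": -1},
    {"travel": [0.018, -0.035, 0], "angular": [0, 0, 0], "grip": -1},
    {"travel": [0.023, -0.044, 0], "angular": [0, 0, 0], "grip": -1},
    {"travel": [0.028, -0.053, 0], "angular": [0, 0, 0], "grip": -1},
    {"travel": [0.028, -0.053, 0], "angular": [0, 0, 0], "grip": -1},
  ],
)

```text
time: 6.57
ee_pos: [0.419, -0.0297, 0.0419]
tcp_rot: [180.0, 0.0, 117.5]
wrist_force: [-0.4, 0.6, -0.0]
opening: 0.0169
grasp_force: 112.1
```

carry_out(
  plan=[
    {"travel": [0.005, -0.009, 0], "angular": [0, 0, 0], "grip": -1},
    {"travel": [0.009, -0.018, 0], "angular": [0, 0, 0], "grip": -1},
    {"travel": [0.014, -0.027, 0], "angular": [0, 0, 0], "grip": -1},
    {"travel": [0.018, -0.035, 0], "angular": [0, 0, 0], "grip": -1},
    {"travel": [0.022, -0.042, 0], "angular": [0, 0, 0], "grip": -1},
    {"travel": [0.022, -0.042, 0], "angular": [0, 0, 0], "grip": -1},
  ],
)

```text
time: 7.07
ee_pos: [0.4255, -0.0422, 0.0419]
tcp_rot: [180.0, 0.0, 117.5]
wrist_force: [0.7, -0.5, -0.3]
opening: 0.0171
grasp_force: 112.1
```

Remaining about 3 mm by estimate; push on until force shows.

carry_out(
  plan=[
    {"travel": [0.003, -0.006, 0], "angular": [0, 0, 0], "grip": -1},
    {"travel": [0.006, -0.012, 0], "angular": [0, 0, 0], "grip": -1},
    {"travel": [0.009, -0.018, 0], "angular": [0, 0, 0], "grip": -1},
    {"travel": [0.012, -0.024, 0], "angular": [0, 0, 0], "grip": -1},
    {"travel": [0.012, -0.024, 0], "angular": [0, 0, 0], "grip": -1},
  ],
)

```text
time: 7.48
ee_pos: [0.4283, -0.048, 0.0419]
tcp_rot: [180.0, -0.2, 117.6]
wrist_force: [-4.2, 9.2, 3.4]
opening: 0.0169
grasp_force: 112.9
```

carry_out(
  plan=[
    {"travel": [0.003, -0.006, 0], "angular": [0, 0, 0], "grip": -1},
    {"travel": [0.006, -0.012, 0], "angular": [0, 0, 0], "grip": -1},
    {"travel": [0.006, -0.012, 0], "angular": [0, 0, 0], "grip": -1},
  ],
)

```text
time: 7.73
ee_pos: [0.4284, -0.0486, 0.0418]
tcp_rot: [180.0, -0.7, 117.7]
wrist_force: [-14.0, 30.3, 12.7]
opening: 0.0169
grasp_force: 114.1
```

```bash
python3 -c "
from m import *
o=monitor.get_obs(); print(o['ee_pos'],o['wrist_force'],o['torque'])
c=grab('top'); s=grab('side')
a=cv2.resize(c['frame'][200:250,260:340],None,fx=5,fy=5,interpolation=2); b=cv2.resize(s['frame'][190:240,270:350],None,fx=5,fy=5,interpolation=2)
cv2.imwrite('pics/p7.png',np.hstack([a,b])[:,:,::-1])
"
```

```text
[ 0.42837789 -0.04862374  0.04182563] [-13.99111994  30.2932325   12.72338013] [5.76997263 2.76252977 0.04994979]
```

View pics/p7.png

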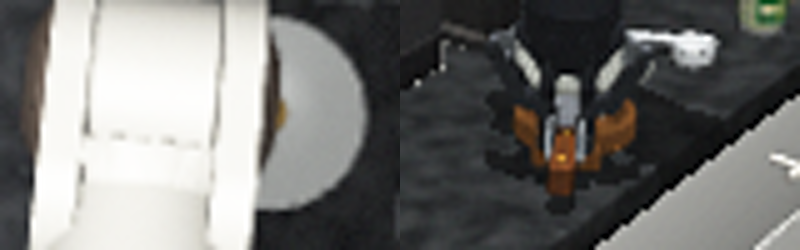

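Shoulder is home (33 N with no more advance). Relax the push, then lift gently, pitching the nose up about 3° against the droop.

carry_out(
  plan=[
    {"travel": [-0.004, 0.007, 0], "angular": [0, 0, 0], "grip": -1},
    {"travel": [-0.006, 0.012, 0], "angular": [0, 0, 0], "grip": -1},
    {"travel": [-0.006, 0.012, 0], "angular": [-0.02, -0.01, 0], "grip": -1},
    {"travel": [-0.006, 0.012, 0.003], "angular": [-0.04, -0.02, 0], "grip": -1},
    {"travel": [-0.006, 0.012, 0.006], "angular": [-0.06, -0.03, 0], "grip": -1},
    {"travel": [-0.006, 0.012, 0.01], "angular": [-0.075, -0.039, 0], "grip": -1},
    {"travel": [-0.006, 0.012, 0.015], "angular": [-0.093, -0.048, 0], "grip": -1},
    {"travel": [-0.006, 0.012, 0.02], "angular": [-0.093, -0.048, 0], "grip": -1},
  ],
  grip_force=120,
)

```text
time: 8.5
ee_pos: [0.4273, -0.0476, 0.0467]
tcp_rot: [-179.9, 2.8, 117.6]
wrist_force: [-3.1, 6.8, -5.0]
opening: 0.0166
grasp_force: 117.7
```

carry_out(
  plan=[
    {"travel": [-0.0015, 0.003, 0.01], "angular": [0, 0, 0], "grip": -1},
    {"travel": [-0.0015, 0.003, 0.02], "angular": [0, 0, 0], "grip": -1},
    {"travel": [-0.0015, 0.003, 0.03], "angular": [0, 0, 0], "grip": -1},
    {"travel": [-0.0015, 0.003, 0.04], "angular": [0, 0, 0], "grip": -1},
    {"travel": [-0.0015, 0.003, 0.05], "angular": [0, 0, 0], "grip": -1},
    {"travel": [-0.0015, 0.003, 0.06], "angular": [0, 0, 0], "grip": -1},
    {"travel": [-0.0015, 0.003, 0.07], "angular": [0, 0, 0], "grip": -1},
    {"travel": [-0.0015, 0.003, 0.08], "angular": [0, 0, 0], "grip": -1},
  ],
)

```text
time: 9.17
ee_pos: [0.4288, -0.0485, 0.0726]
tcp_rot: [180.0, 3.1, 117.5]
wrist_force: [-0.3, 1.5, -2.4]
opening: 0.0167
grasp_force: 118.0
```

```bash
cat > look.py <<'E'
from m import *
o=monitor.get_obs(); print(o['time'],o['ee_pos'],o['tcp_rot'],o['wrist_force'].round(2),o['torque'].round(2))
for n in('top','side'):
    c=grab(n); f=c['frame']; h=cv2.cvtColor(f,cv2.COLOR_RGB2HSV)
    x0,y0,x1,y1=(260,170,350,250) if n=='top' else (260,110,350,225)
    H=h[y0:y1,x0:x1]
    for nm,m in(('white',(H[...,2]>150)&(H[...,1]<40)),('gold',(H[...,1]>110)&(H[...,0]>14)&(H[...,0]<34)&(H[...,2]>110))):
        for i,s,ce,l in comps(m,0):
            if s[4]>(80 if nm=='white' else 12): print(n,nm,s[4],(s[:4]+[x0,y0,0,0]).tolist(),(ce+[x0,y0]).round(1))
E
python3 look.py
```

```text
9.1667 [ 0.42884919 -0.04847905  0.07258739] [179.97366157   3.05901022 117.50945967] [-0.32  1.51 -2.37] [ 0.24  0.13 -0.06]
top white 2887 [260, 199, 74, 51] [292.5 224.1]
top gold 36 [312, 217, 7, 7] [314.9 220. ]
side white 139 [269, 110, 22, 9] [277.9 113. ]
side white 120 [303, 110, 20, 10] [313.2 114.2]
side white 473 [319, 116, 31, 45] [339.4 132.7]
side white 389 [288, 119, 24, 39] [299.2 138. ]
side white 142 [329, 209, 21, 16] [341.2 218.5]
side gold 20 [340, 132, 6, 4] [342.6 133.8]
side gold 20 [341, 163, 6, 6] [343.4 165.6]
```

carry_out(
  plan=[
    {"travel": [0, 0, 0.02], "angular": [0, 0, 0], "grip": -1},
    {"travel": [0, 0, 0.045], "angular": [0, 0, 0], "grip": -1},
    {"travel": [0, 0, 0.07], "angular": [0, 0, 0], "grip": -1},
    {"travel": [0, 0, 0.095], "angular": [0, 0, 0], "grip": -1},
    {"travel": [0, 0, 0.12], "angular": [0, 0, 0], "grip": -1},
    {"travel": [0, 0, 0.145], "angular": [0, 0, 0], "grip": -1},
    {"travel": [0, 0, 0.17], "angular": [0, 0, 0], "grip": -1},
    {"travel": [0, 0, 0.195], "angular": [0, 0, 0], "grip": -1},
  ],
)

```text
time: 9.93
ee_pos: [0.4285, -0.0481, 0.1312]
tcp_rot: [-180.0, 3.0, 117.5]
wrist_force: [-0.7, 0.2, -2.4]
opening: 0.0168
grasp_force: 118.0
```

carry_out(
  plan=[
    {"travel": [0, 0, 0.025], "angular": [0, 0, 0], "grip": -1},
    {"travel": [0, 0, 0.05], "angular": [0, 0, 0], "grip": -1},
    {"travel": [0, 0, 0.075], "angular": [0, 0, 0], "grip": -1},
    {"travel": [0, 0, 0.1], "angular": [0, 0, 0], "grip": -1},
    {"travel": [0, 0, 0.125], "angular": [0, 0, 0], "grip": -1},
    {"travel": [0, 0, 0.15], "angular": [0, 0, 0], "grip": -1},
    {"travel": [0, 0, 0.17], "angular": [0, 0, 0], "grip": -1},
    {"travel": [0, 0, 0.18], "angular": [0, 0, 0], "grip": -1},
  ],
)

```text
time: 10.6
ee_pos: [0.4287, -0.0482, 0.1855]
tcp_rot: [180.0, 3.0, 117.5]
wrist_force: [0.5, -0.3, -1.8]
opening: 0.017
grasp_force: 118.0
```

carry_out(
  plan=[
    {"travel": [0, 0, 0], "angular": [0, 0, 0], "grip": -1},
    {"travel": [0, 0, 0], "angular": [0, 0, 0], "grip": -1},
    {"travel": [0, 0, 0], "angular": [0, 0, 0], "grip": -1},
    {"travel": [0, 0, 0], "angular": [0, 0, 0], "grip": -1},
  ],
)

```text
time: 10.93
ee_pos: [0.4282, -0.0481, 0.1839]
tcp_rot: [-180.0, 3.0, 117.5]
wrist_force: [0.2, -0.0, -2.4]
opening: 0.0165
grasp_force: 118.0
```

```bash
python3 look.py; python3 -c "
from m import *
c=load('top'); s=load('side')
a=cv2.resize(c['frame'][180:250,260:350],None,fx=4,fy=4,interpolation=2); b=cv2.resize(s['frame'][120:220,260:350],None,fx=4,fy=4,interpolation=2)
im=np.zeros((400,720,3),np.uint8); im[:280,:360]=a; im[:,360:]=b
cv2.imwrite('pics/p8.png',im[:,:,::-1])"
```

```text
10.9333 [ 0.42823771 -0.04813544  0.18393291] [-179.95188749    2.97731601  117.53455851] [ 0.22 -0.04 -2.35] [0.22 0.11 0.01]
top white 3703 [260, 188, 79, 62] [293.4 218.8]
top gold 44 [315, 211, 8, 7] [318.5 214.2]
side white 259 [269, 110, 44, 16] [289.1 113. ]
side white 618 [324, 110, 26, 51] [339.5 128. ]
side white 132 [329, 209, 21, 16] [341.1 218.4]
side gold 20 [340, 132, 6, 4] [342.6 133.8]
side gold 20 [341, 163, 6, 6] [343.4 165.6]
```

View pics/p8.png

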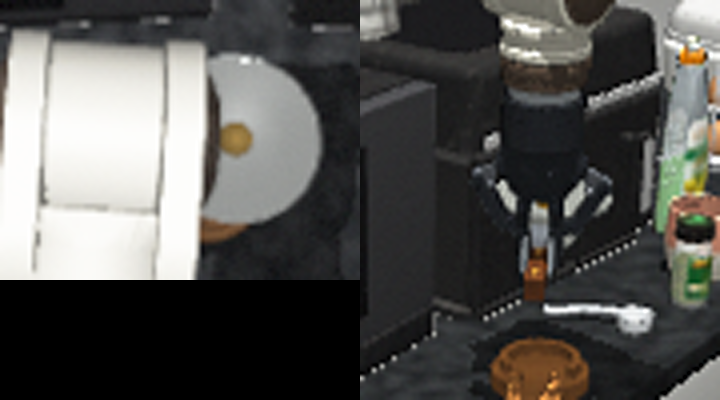

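Dish hangs clear of the stand (stand at (540,365) right panel), ball at the middle of the dish (235,138 left panel). Work out the turn about the dish's axis.

Run:
```python
import numpy as np
r=.1094
P=lambda a:r*np.array([np.cos(np.radians(a)),np.sin(np.radians(a))])
for k in range(5):
    a0=117.5+18*k
    print(k,[((P(a0+t)-P(a0))/.3).round(3).tolist()+[round(np.radians(t)/.5,3)] for t in (2.25,4.5,6.75,9,11.25,13.5,15.75,18)])
```

```text
0 [[-0.013, -0.007, np.float64(0.079)], [-0.025, -0.014, np.float64(0.157)], [-0.037, -0.022, np.float64(0.236)], [-0.049, -0.03, np.float64(0.314)], [-0.06, -0.039, np.float64(0.393)], [-0.071, -0.048, np.float64(0.471)], [-0.081, -0.058, np.float64(0.55)], [-0.092, -0.068, np.float64(0.628)]]
1 [[-0.01, -0.01, np.float64(0.079)], [-0.019, -0.021, np.float64(0.157)], [-0.028, -0.032, np.float64(0.236)], [-0.037, -0.044, np.float64(0.314)], [-0.045, -0.056, np.float64(0.393)], [-0.052, -0.068, np.float64(0.471)], [-0.06, -0.08, np.float64(0.55)], [-0.066, -0.093, np.float64(0.628)]]
2 [[-0.006, -0.013, np.float64(0.079)], [-0.012, -0.026, np.float64(0.157)], [-0.017, -0.039, np.float64(0.236)], [-0.021, -0.053, np.float64(0.314)], [-0.025, -0.067, np.float64(0.393)], [-0.029, -0.081, np.float64(0.471)], [-0.032, -0.095, np.float64(0.55)], [-0.034, -0.109, np.float64(0.628)]]
3 [[-0.002, -0.014, np.float64(0.079)], [-0.003, -0.028, np.float64(0.157)], [-0.004, -0.043, np.float64(0.236)], [-0.004, -0.057, np.float64(0.314)], [-0.004, -0.071, np.float64(0.393)], [-0.003, -0.086, np.float64(0.471)], [-0.001, -0.1, np.float64(0.55)], [0.001, -0.114, np.float64(0.628)]]
4 [[0.003, -0.014, np.float64(0.079)], [0.006, -0.028, np.float64(0.157)], [0.01, -0.042, np.float64(0.236)], [0.014, -0.056, np.float64(0.314)], [0.019, -0.069, np.float64(0.393)], [0.024, -0.082, np.float64(0.471)], [0.03, -0.095, np.float64(0.55)], [0.036, -0.108, np.float64(0.628)]]
```

carry_out(
  plan=[
    {"travel": [-0.006, -0.003, 0], "angular": [0, 0, 0.035], "grip": -1},
    {"travel": [-0.015, -0.009, 0], "angular": [0, 0, 0.095], "grip": -1},
    {"travel": [-0.025, -0.014, 0], "angular": [0, 0, 0.157], "grip": -1},
    {"travel": [-0.037, -0.022, 0], "angular": [0, 0, 0.236], "grip": -1},
    {"travel": [-0.049, -0.03, 0], "angular": [0, 0, 0.314], "grip": -1},
    {"travel": [-0.06, -0.039, 0], "angular": [0, 0, 0.393], "grip": -1},
    {"travel": [-0.071, -0.048, 0], "angular": [0, 0, 0.471], "grip": -1},
    {"travel": [-0.092, -0.068, 0], "angular": [0, 0, 0.628], "grip": -1},
  ],
)

```text
time: 11.7
ee_pos: [0.4007, -0.0685, 0.1842]
tcp_rot: [-180.0, 3.0, 135.7]
wrist_force: [-0.9, 0.3, -1.9]
opening: 0.0168
grasp_force: 118.0
```

carry_out(
  plan=[
    {"travel": [-0.01, -0.01, 0], "angular": [0, 0, 0.079], "grip": -1},
    {"travel": [-0.019, -0.021, 0], "angular": [0, 0, 0.157], "grip": -1},
    {"travel": [-0.028, -0.032, 0], "angular": [0, 0, 0.236], "grip": -1},
    {"travel": [-0.037, -0.044, 0], "angular": [0, 0, 0.314], "grip": -1},
    {"travel": [-0.045, -0.056, 0], "angular": [0, 0, 0.393], "grip": -1},
    {"travel": [-0.052, -0.068, 0], "angular": [0, 0, 0.471], "grip": -1},
    {"travel": [-0.06, -0.08, 0], "angular": [0, 0, 0.55], "grip": -1},
    {"travel": [-0.066, -0.093, 0], "angular": [0, 0, 0.628], "grip": -1},
  ],
)

```text
time: 12.37
ee_pos: [0.3806, -0.0967, 0.1843]
tcp_rot: [-180.0, 3.0, 153.7]
wrist_force: [-0.1, 0.6, -3.0]
opening: 0.0164
grasp_force: 118.0
```

```bash
python3 look.py
```

```text
12.3667 [ 0.38063539 -0.09666228  0.18433621] [-179.97313646    2.99393937  153.68060504] [-0.08  0.63 -2.99] [ 0.14  0.25 -0.03]
top white 2416 [285, 193, 56, 57] [314.1 224.7]
top gold 44 [314, 210, 8, 8] [317.3 213.7]
side white 270 [269, 110, 43, 9] [288.8 113. ]
side white 81 [315, 110, 18, 17] [324.8 113.2]
side white 305 [336, 110, 14, 50] [343.3 137.3]
side white 139 [290, 164, 21, 11] [299.3 169.1]
side white 129 [329, 210, 21, 15] [341.  218.5]
side gold 20 [340, 132, 6, 4] [342.6 133.8]
side gold 20 [341, 163, 6, 6] [343.4 165.6]
side gold 25 [303, 167, 6, 5] [305.6 168.9]
side gold 72 [293, 210, 18, 10] [301.8 214.4]
```

Ball steady in the middle; finish the turn.

carry_out(
  plan=[
    {"travel": [-0.006, -0.013, 0], "angular": [0, 0, 0.079], "grip": -1},
    {"travel": [-0.012, -0.026, 0], "angular": [0, 0, 0.157], "grip": -1},
    {"travel": [-0.017, -0.039, 0], "angular": [0, 0, 0.236], "grip": -1},
    {"travel": [-0.021, -0.053, 0], "angular": [0, 0, 0.314], "grip": -1},
    {"travel": [-0.025, -0.067, 0], "angular": [0, 0, 0.393], "grip": -1},
    {"travel": [-0.029, -0.081, 0], "angular": [0, 0, 0.471], "grip": -1},
    {"travel": [-0.032, -0.095, 0], "angular": [0, 0, 0.55], "grip": -1},
    {"travel": [-0.034, -0.109, 0], "angular": [0, 0, 0.628], "grip": -1},
  ],
)

```text
time: 13.13
ee_pos: [0.3707, -0.1292, 0.1843]
tcp_rot: [-180.0, 3.0, 171.6]
wrist_force: [0.7, 0.0, -2.8]
opening: 0.0169
grasp_force: 118.0
```

carry_out(
  plan=[
    {"travel": [-0.002, -0.014, 0], "angular": [0, 0, 0.079], "grip": -1},
    {"travel": [-0.003, -0.028, 0], "angular": [0, 0, 0.157], "grip": -1},
    {"travel": [-0.004, -0.043, 0], "angular": [0, 0, 0.236], "grip": -1},
    {"travel": [-0.004, -0.057, 0], "angular": [0, 0, 0.314], "grip": -1},
    {"travel": [-0.004, -0.071, 0], "angular": [0, 0, 0.393], "grip": -1},
    {"travel": [-0.003, -0.086, 0], "angular": [0, 0, 0.471], "grip": -1},
    {"travel": [-0.001, -0.1, 0], "angular": [0, 0, 0.55], "grip": -1},
    {"travel": [0.001, -0.114, 0], "angular": [0, 0, 0.628], "grip": -1},
  ],
)

```text
time: 13.8
ee_pos: [0.3711, -0.1635, 0.1843]
tcp_rot: [-180.0, 3.0, -170.5]
wrist_force: [-0.3, 0.7, -2.1]
opening: 0.0171
grasp_force: 118.0
```

carry_out(
  plan=[
    {"travel": [0.003, -0.014, 0], "angular": [0, 0, 0.079], "grip": -1},
    {"travel": [0.006, -0.028, 0], "angular": [0, 0, 0.157], "grip": -1},
    {"travel": [0.01, -0.042, 0], "angular": [0, 0, 0.236], "grip": -1},
    {"travel": [0.014, -0.056, 0], "angular": [0, 0, 0.314], "grip": -1},
    {"travel": [0.019, -0.069, 0], "angular": [0, 0, 0.393], "grip": -1},
    {"travel": [0.024, -0.082, 0], "angular": [0, 0, 0.471], "grip": -1},
    {"travel": [0.03, -0.095, 0], "angular": [0, 0, 0.55], "grip": -1},
    {"travel": [0.036, -0.108, 0], "angular": [0, 0, 0.628], "grip": -1},
  ],
)

```text
time: 14.47
ee_pos: [0.382, -0.1959, 0.1843]
tcp_rot: [-180.0, 3.0, -152.5]
wrist_force: [-0.4, 0.2, -2.0]
opening: 0.0167
grasp_force: 118.0
```

carry_out(
  plan=[
    {"travel": [0, 0, 0], "angular": [0, 0, 0], "grip": -1},
    {"travel": [0, 0, 0], "angular": [0, 0, 0], "grip": -1},
    {"travel": [0, 0, 0], "angular": [0, 0, 0], "grip": -1},
    {"travel": [0, 0, 0], "angular": [0, 0, 0], "grip": -1},
    {"travel": [0, 0, 0], "angular": [0, 0, 0], "grip": -1},
    {"travel": [0, 0, 0], "angular": [0, 0, 0], "grip": -1},
    {"travel": [0, 0, 0], "angular": [0, 0, 0], "grip": -1},
    {"travel": [0, 0, 0], "angular": [0, 0, 0], "grip": -1},
  ],
)

```text
time: 15.13
ee_pos: [0.3819, -0.1957, 0.1844]
tcp_rot: [-180.0, 3.0, -152.5]
wrist_force: [-0.7, -1.3, -2.4]
opening: 0.0164
grasp_force: 118.0
```

```bash
python3 look.py
python3 - <<'E'
from m import *
c=load('top')
# dish centre vs ball in top view at lifted heights, and side
r,back=upmask(c,280,350,180,250); h=cv2.cvtColor(r,cv2.COLOR_RGB2HSV)
for n in('top','side'):
    c=load(n); print(n,'pred ball',proj(c,[.4788,-.1452,.065+.142]).round(1),'rim',[proj(c,np.array([.4788,-.1452,.066+.142])+.064*np.array([np.cos(t),np.sin(t),0])).round(1).tolist() for t in np.radians([0,90,180,270])])
E
```

```text
15.1333 [ 0.38193077 -0.19571005  0.18444642] [-179.98008902    3.00198744 -152.51900064] [-0.66 -1.28 -2.36] [-0.09  0.26 -0.03]
top white 1443 [294, 193, 44, 49] [316.1 215. ]
top white 279 [333, 218, 17, 32] [343.8 238.6]
top gold 44 [312, 211, 8, 7] [315.6 214. ]
side white 463 [269, 110, 73, 12] [302.7 114. ]
side white 256 [290, 164, 32, 12] [305.1 169.3]
side white 109 [329, 210, 21, 15] [340.2 217.9]
side gold 20 [341, 163, 6, 6] [343.4 165.6]
side gold 28 [303, 167, 6, 6] [305.2 169.3]
side gold 86 [293, 211, 24, 9] [304.3 214.2]
top pred ball [317.  215.6] rim [[316.4, 194.7], [295.7, 215.9], [317.7, 236.8], [338.4, 215.3]]
side pred ball [307.2 169.3] rim [[293.9, 165.8], [298.4, 173.4], [321.1, 172.4], [315.5, 164.9]]
```

```bash
python3 -c "
from h import *
print(ticket.job_done())"
```

```text
the job is handed in; nothing more can be done
None
```

The job is done and handed in: the plug was pushed home (33 N with no further advance), the dish lifted about 14 cm straight up and turned 90° by its handle, and at the last camera check it was holding still with the ball in the middle; I did not measure its tilt or re-check the bystander items after the turn.

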